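Release the locked drip drawer of a digester hot plate with a rod

ROBOT

A 6-joint arm with a two-finger parallel gripper is mounted at the origin on the work surface. World frame = base frame: x ahead of the robot, y to its left, z up, the work surface at z = 0. Lengths are in mm, angles in rad, forces in N, time in s.
With the tool pointing down it reaches from about 350 to 775 mm from the base axis. Payload 7.3 kg.
Tool frame: the origin (TCP) lies at the centre of the arm's flange, where the gripper is bolted on; the fingertips stand 178 mm ahead of it and the grasp point (between the pads) lies 159 mm ahead of it; z points along the fingers, y is the direction in which the jaws open and shut (so a half turn about z gives the same grasp; the last joint's range is limited). The gripper opens to 92 mm and grips with 3 to 60 N. Pads are 19 mm wide; open, the fingers measure 130 mm over their backs; the gripper's body (75 mm by 190 mm) begins 47 mm behind the grasp point.
Start: joints at [1.188, 0.342, 1.524, -0, 1.275, -0.146], TCP at [123.139, 510.357, 404.741] pointing down, gripper open.
Joint ranges: [-2.53, 2.53], [-0.77, 2.02], [0.04, 2.7], [-1, 4.14], [0.28, 2.66], [-3.11, 3.11]. Speed limits (rad/s): [2.57, 2.57, 3.14, 3.14, 3.14, 3.14].

INTERFACE

Orientations are given as [roll, pitch, yaw] about the fixed x, y, z axes, in that order (R = Rz(yaw) Ry(pitch) Rx(roll)).
In Python, from plant import get_obs, capture, close_job gives the robot as it stands. The module is installed in compiled form; this text tells all that it offers.
- The arm moves only by the shell command python3 -m pendant 'ROWS'. ROWS is JSON, a list of rows, each a list of 3 entries, a list of its own where there are three numbers: the shift along the tool's x, y, z in m, then the turn, a rotation vector about the tool's x, y, z in rad, then the finger opening in m, from 0 to 0.0918. In form: [[[tx, ty, tz], [wx, wy, wz], fingers], ...]. A call has 1 to 10 rows; each row is the pose to reach, as a shift and turn from the pose commanded when the call began, along the tool's axes at that moment; what a row does not reach only later rows make up. A row lasts 1/12 s, in which the tool goes at most 41.7 mm and 7.16 degrees, less where a joint would pass 70% of its speed; a pose out of reach is approached as far as the arm can. A call with a gripper value outside its range is refused whole. The fingers move at their own pace and stop on an object; the grip force is fixed at half the most. Time passes only in rows, so rows that repeat a pose let the fingers close. It gives the time, the measured TCP pose, the force and the opening at its end, in the units of the state.
- get_obs(): the state, without advancing time (a new reading comes with each control period).
- capture(name): name is "scene" or "top" or "wrist"; returns a dict with "color" (420x560x3 uint8, red, green, blue), "mtx" (3x3 intrinsics, pixels), "rvec" (rotation vector, rad) and "tvec" (3), from world to camera coordinates, as OpenCV has them. Camera axes: x right, y down, z forward; pixel columns grow to the right and rows downward; lengths in mm; the calibration is good to about 2 mm. The wrist camera is an equidistant fisheye: a pixel r from the principal point sees the ray r / f radians off the axis. A picture is of the moment at which its call begins. There is no depth.
- close_job(): hands the job in, once; it reports no verdict.
The state is a dict: "time": time; "joint_positions": joint angles; "dq": joint speeds; "tau": joint torques, N m; "tool_pos": TCP position; "tcp_rot": TCP orientation; "contact_force": force on the tool from outside, world axes, zero at the start; "moment": the same for the moment, N m; "grip_width": finger opening in mm.
Only numpy, scipy, OpenCV 4.12 (cv2) and the standard library are available. Lean on these libraries where they do the work, as an engineer would, in place of code of your own. Each camera call takes 0.05 s, during which the arm holds its last target. There are 200 camera calls.

TASK

The hot plate has no power and its drip drawer is locked. Take the white release rod out of its stand and push it straight down through the small round hole in the square steel plate on top of the unit, feeling for the spring latch hidden below and pressing gently (never more than 20 N on the unit or its latch), until the latch gives and the drawer springs out. Then put the rod back upright, fully down in its stand, and let go, leaving the drawer out and the glassware and jars standing undisturbed.

Things in the scene. Friction and masses are not known exactly. Their poses are not given: they have to be found in the camera images.
- unit: Low hot-plate unit, fixed to the bench: 260 (x) x 280 (y) x 110 mm high, grey painted shell, black plate with six brown heater rings on the rear part of its top, a grey service strip along the front part with a fixed black knob 14 mm high and a flat display. Origin: centre of the underside; its -x side is the drawer front, z up.
- release_hole (a point): Centre of the mouth of the vertical release hole, on the unit's top (110 mm up), in a 50 mm square steel plate flush in the service strip; 80 mm to -x, 85 mm to +y of the unit's centre in its frame. Hole 14 mm wide, 2 mm chamfer, through a 12 mm thick top into a cavity. Hidden there, a flat latch pad 36 mm square lies 15 to 35 mm below the mouth, differently each time, unmeasured.
- drawer (a joint): Opening of the drip drawer in m: 0 shut and locked; once let go, its spring drives it out to 0.07 towards the unit's -x within about 1.5 s. No handle. The latch pad under the hole is on a spring: it starts to move at about 4 N, then 1 N more per mm; after about 6 mm (10 to 12 N) it lets the drawer go, after 8 mm (about 13 N) it meets a hard stop.
- drawer_front (a point): Centre of the outer face of the drawer front, a flat grey panel 266 mm wide and 68 mm high; 48 mm above the bench; moves with the drawer.
- rod_grip (a point): Point to grip on the rod: on its axis, 100 mm above its lower end and 30 mm below its top end (115 mm above the bench while the rod stands in its stand). z along the rod, up.
- rod: Release rod: loose white plastic dowel, 12 mm in diameter, 130 mm long, 40 g, lower end tapered over the last 3 mm to 7 mm. Origin: centre of the lower end face; z along the rod towards its top end. It starts upright in the stand.
- stand: Rod stand, fixed to the bench: grey plastic block 70 x 70 x 55 mm high with one vertical round hole in the middle of its top, 15 mm in diameter with a 3 mm chamfer and 40 mm deep (the hole's floor is 15 mm above the bench). Origin: centre of the underside. It stands to the left or the right of the unit, with the glass beaker on the other side.
- flask_a: Conical glass flask standing on the hot plate, 64 mm base, 92 mm high; origin: centre of the base. Leave alone.
- flask_b: Second flask like flask_a. Leave alone.
- beaker: Glass beaker on the bench, 70 mm in diameter, 90 mm high; origin: centre of the base. Leave alone.
- reagent: Amber reagent bottle, 64 mm in diameter, 150 mm high; origin: centre of the base. Leave alone.
- jar: White plastic jar, 60 mm in diameter, 80 mm high; origin: centre of the base. Leave alone.
- dish: White ceramic dish, 90 mm in diameter, 30 mm high; origin: centre of the base. Leave alone.
Things that resemble listed ones, but are neither listed nor needed, are in the scene too. Leave any green or red look-alike of the stand alone.

How it is judged:
By the outcome, as a careful person would: the job done as asked, in the order asked, and still so for the second after the job is handed in, with the robot touching nothing.
It also fails if it takes over 56 s, if anything falls off the work surface, if the arm or the gripper's body presses on something with over 40 N, if the wrist force passes 120 N, or if a joint passes its speed limit or range.

## Working session

There is one attempt and no reset: what is moved stays moved. The work goes in short steps, Python scripts to look and compute and a shell command to move; the robot and the scene stay as the last step left them, time stands still between calls to the robot, and variables do not carry over. Pictures are saved under pics/ and viewed, about 8 in all and at most 12, crops included, and the job is handed in when it is done.

```bash
mkdir -p pics
python3 - <<'E'
from plant import get_obs,capture
import cv2,pickle
o=get_obs();print({k:o[k] for k in('time','tool_pos','tcp_rot','contact_force','grip_width')})
for n in('scene','top','wrist'):
    c=capture(n);pickle.dump(c,open(f'pics/{n}0.pkl','wb'));cv2.imwrite(f'pics/{n}0.png',c['color'][:,:,::-1])
    print(n,c['mtx'],c['rvec'],c['tvec'])
E
```

```text
{'time': 0.0, 'tool_pos': array([123.09024086, 510.23390121, 404.03410094]), 'tcp_rot': array([-3.14006971e+00, -2.46874025e-04,  2.90471513e+00]), 'contact_force': array([ 0.31979972,  0.01351176, -0.30491258]), 'grip_width': 91.40897868161936}
scene [[520.80456852   0.         279.63739452]
 [  0.         520.80456852 200.3113802 ]
 [  0.           0.           1.        ]] [ 2.25187284  1.43452338 -0.40716062] [-289.01771784 -415.12779792 1706.22328782]
top [[526.62919183   0.         284.87618002]
 [  0.         526.62919183 205.77914058]
 [  0.           0.           1.        ]] [ 2.17753025 -2.03347685  0.21848225] [ -13.6186848   596.75892462 1448.31104338]
wrist [[325.1922621    0.         283.40903669]
 [  0.         325.1922621  207.56344716]
 [  0.           0.           1.        ]] [-2.26104425 -1.78452729 -0.28105282] [-524.65021573  -40.21206704  390.95310183]
```

View pics/top0.png

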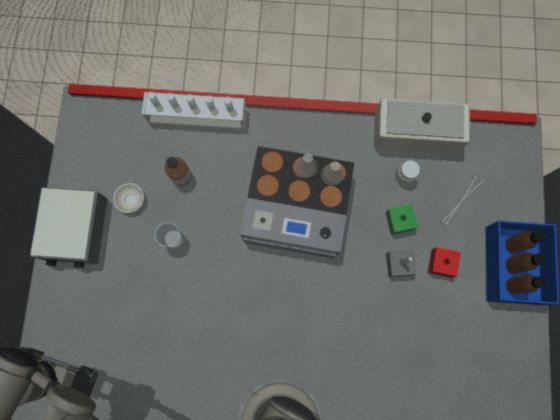

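View pics/scene0.png

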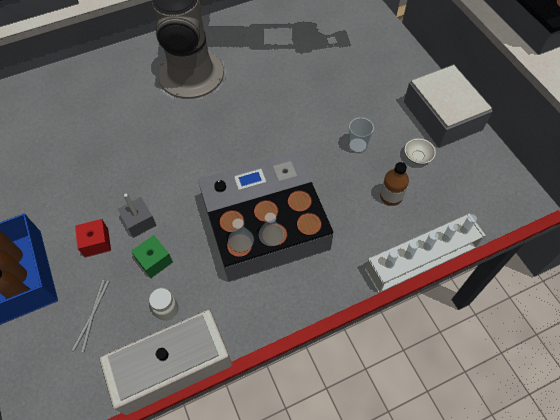

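The top view shows the steel plate and hole at about (263,220), the grey stand at (402,263) and the rod top near (409,260). The scene view shows the rod top at (127,196) and the hole at (285,171). Next I'll enlarge these areas and compute rays.

```bash
cat > h.py <<'E'
import numpy as np,cv2,pickle
def ld(n): return pickle.load(open(f'pics/{n}.pkl','rb'))
def ray(c,uv):
    R=cv2.Rodrigues(np.array(c['rvec'],float))[0];t=np.array(c['tvec'],float).ravel()
    p=cv2.undistortPoints(np.array([[uv]],float),c['mtx'],None).ravel()
    return -R.T@t, R.T@np.array([*p,1])
def onz(c,uv,z):
    o,d=ray(c,uv);return o+d*(z-o[2])/d[2]
def proj(c,P): return cv2.projectPoints(np.array(P,float).reshape(-1,3),np.array(c['rvec'],float),np.array(c['tvec'],float),c['mtx'],None)[0].reshape(-1,2)
def tri(a,ua,b,ub):
    o1,d1=ray(a,ua);o2,d2=ray(b,ub)
    s=np.linalg.lstsq(np.c_[d1,-d2],o2-o1,rcond=None)[0]
    p,q=o1+d1*s[0],o2+d2*s[1];return (p+q)/2,np.linalg.norm(p-q)
E
python3 - <<'E'
from h import *
t,s=ld('top0'),ld('scene0')
def crop(c,u,v,w=50,h=37,k=8): return cv2.resize(c['color'][v-h//2-1:v+h//2,u-w//2:u+w//2,::-1],(400,296),interpolation=cv2.INTER_CUBIC)
im=np.vstack([np.hstack([crop(t,263,220),crop(t,402,263)]),np.hstack([crop(s,285,171),crop(s,132,210)])])
cv2.imwrite('pics/crops.png',im)
# rough
print('hole',onz(t,(263,220),110),onz(s,(285,171),110))
print('rodtop',onz(t,(409,260),145),onz(s,(127,196),145))
E
```

```text
hole [542.04329315  84.17622642 110.        ] [544.79696722  83.79173607 110.        ]
rodtop [ 454.42143956 -312.70060002  145.        ] [ 465.37393764 -314.55114747  145.        ]
```

View pics/crops.png

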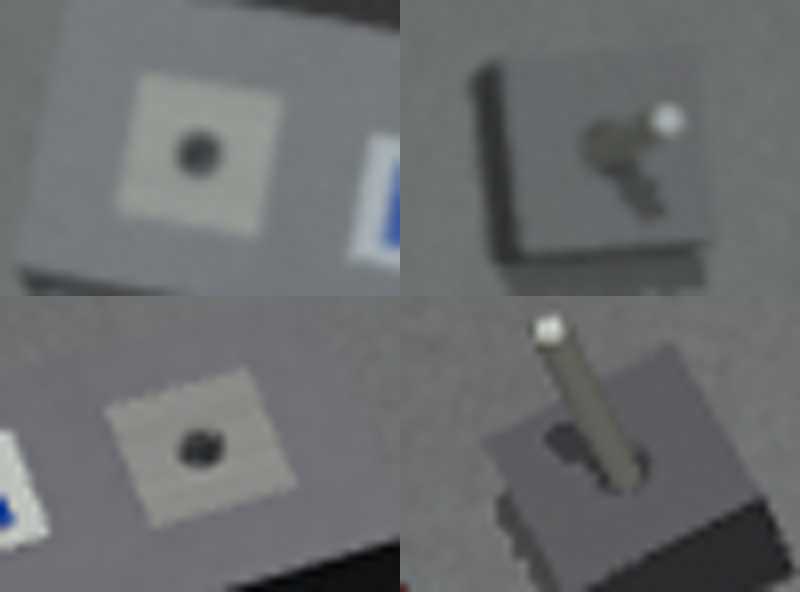

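The crops show the hole, the rod's bright top face and the stand clearly. Next I'll take sub-pixel centroids.

```bash
cat >> h.py <<'E'
def blob(c,uv,r,f,dark):
    u,v=uv;g=cv2.cvtColor(c['color'],cv2.COLOR_RGB2GRAY)[v-r:v+r+1,u-r:u+r+1].astype(float)
    w=np.clip(f-g if dark else g-f,0,None)
    n,l=cv2.connectedComponents((w>0).astype(np.uint8))
    k=l[np.unravel_index(np.argmax(w),w.shape)];w=w*(l==k)
    y,x=np.mgrid[-r:r+1,-r:r+1];return np.array([u+(w*x).sum()/w.sum(),v+(w*y).sum()/w.sum()]),(w>0).sum()
E
python3 - <<'E'
from h import *
t,s=ld('top0'),ld('scene0')
h1,n1=blob(t,(263,220),5,120,1);h2,n2=blob(s,(285,171),5,105,1)
r1,m1=blob(t,(410,259),4,150,0);r2,m2=blob(s,(126,195),4,150,0)
print(h1,n1,h2,n2,r1,m1,r2,m2)
print('hole',onz(t,h1,110),onz(s,h2,110),tri(t,h1,s,h2))
print('rod',onz(t,r1,145),onz(s,r2,145),tri(t,r1,s,r2))
# stand top corners from crop (z=55): top view
q=[(377+x/8-.44,244+y/8-.44) for x,y in((98,62),(300,50),(312,245),(118,260))]
P=np.array([onz(t,a,55) for a in q]);print(P.round(1),P.mean(0),np.linalg.norm(P-np.roll(P,1,0),axis=1))
q=[(107+x/8-.44,191+y/8-.44) for x,y in((85,145),(270,48),(365,200))]
P=np.array([onz(s,a,55) for a in q]);print(P.round(1),(P[0]+P[2])/2)
# plate yaw
q=[(238+x/8-.44,201+y/8-.44) for x,y in((138,73),(284,95),(262,238),(115,213))]
P=np.array([onz(t,a,110) for a in q]);print(P.round(1),P.mean(0),np.linalg.norm(P-np.roll(P,1,0),axis=1))
E
```

```text
[262.32611312 219.81468111] 27 [284.81157635 170.66502463] 23 [410.07272727 258.52727273] 6 [125.13973799 194.49781659] 7
hole [542.43538738  86.07511162 110.        ] [543.62243725  83.79257895 110.        ] (array([542.54981499,  85.29367124, 107.91563288]), np.float64(1.8613716148126485))
rod [ 458.53590377 -315.47195129  145.        ] [ 459.12001486 -317.53344979  145.        ] (array([ 458.54876939, -316.70654117,  143.75650335]), np.float64(1.8775734648701052))
[[ 486.6 -275.7   55. ]
 [ 495.7 -347.1   55. ]
 [ 427.1 -352.5   55. ]
 [ 417.2 -284.6   55. ]] [ 456.66244301 -314.98778307   55.        ] [69.91229323 71.97806559 68.83475643 68.5896924 ]
[[ 429.7 -355.8   55. ]
 [ 419.7 -288.7   55. ]
 [ 489.6 -277.6   55. ]] [ 459.60985664 -316.68922915   55.        ]
[[569.5 109.1 110. ]
 [565.2  58.  110. ]
 [514.6  61.9 110. ]
 [519.9 113.1 110. ]] [542.31575594  85.50444093 110.        ] [49.81685772 51.29658146 50.74518678 51.44483565]
```

```bash
cat > d.py <<'E'
import sys,numpy as np
from scipy.spatial.transform import Rotation as Ro
from plant import get_obs
o=get_obs();R=Ro.from_euler('xyz',o['tcp_rot'])
print('t',o['time'],'pos',o['tool_pos'].round(2),'rot',o['tcp_rot'].round(4),'q',np.round(o['joint_positions'],3),'F',o['contact_force'].round(2),'w',round(o['grip_width'],2))
p=o['tool_pos']
for a in sys.argv[1:]:
    T=np.array(eval(a),float);print(a,'tool shift m',(R.inv().apply(T-p)/1000).round(5))
tgt=Ro.from_euler('xyz',[np.pi,0,o['tcp_rot'][2]]);print('level rotvec',(R.inv()*tgt).as_rotvec().round(4))
E
python3 d.py '(430,200,404)' '(458.7,-316.5,404)'
```

```text
t 0.15 pos [123.08 510.27 404.22] rot [-3.1405e+00 -2.0000e-04  2.9048e+00] q [ 1.188  0.343  1.525 -0.     1.275 -0.146] F [-0.2  -0.98  0.35] w 91.69
(430,200,404) tool shift m [-0.37113 -0.22963  0.00042]
(458.7,-316.5,404) tool shift m [-0.52017 -0.72499  0.00096]
level rotvec [-0.0011 -0.0002  0.    ]
```

```bash
python3 -m pendant '[[[-0.371,-0.2295,0],[0,0,0],0.0918],[[-0.371,-0.2295,0],[0,0,0],0.0918],[[-0.371,-0.2295,0],[0,0,0],0.0918],[[-0.371,-0.2295,0],[0,0,0],0.0918],[[-0.371,-0.2295,0],[0,0,0],0.0918],[[-0.371,-0.2295,0],[0,0,0],0.0918],[[-0.371,-0.2295,0],[0,0,0],0.0918],[[-0.371,-0.2295,0],[0,0,0],0.0918],[[-0.371,-0.2295,0],[0,0,0],0.0918],[[-0.371,-0.2295,0],[0,0,0],0.0918]]'; python3 d.py '(458.7,-316.5,404)'
```

```text
time: 0.98
tool_pos: [417.2, 212.3, 404.7]
tcp_rot: [3.141, -0.0, 2.905]
contact_force: [1.0, 0.3, 0.4]
grip_width: 91.5
t 0.9833 pos [417.17 212.32 404.73] rot [ 3.1414 -0.      2.9047] q [ 0.307  0.238  1.672  0.     1.232 -1.027] F [1.03 0.33 0.41] w 91.55
(458.7,-316.5,404) tool shift m [-0.16449 -0.5043   0.00061]
level rotvec [ 0.0002 -0.     -0.    ]
```

```bash
python3 -m pendant '[[[-0.1645,-0.504,0],[0,0,0],0.0918],[[-0.1645,-0.504,0],[0,0,0],0.0918],[[-0.1645,-0.504,0],[0,0,0],0.0918],[[-0.1645,-0.504,0],[0,0,0],0.0918],[[-0.1645,-0.504,0],[0,0,0],0.0918],[[-0.1645,-0.504,0],[0,0,0],0.0918],[[-0.1645,-0.504,0],[0,0,0],0.0918],[[-0.1645,-0.504,0],[0,0,0],0.0918],[[-0.1645,-0.504,0],[0,0,0],0.0918],[[-0.1645,-0.504,0],[0,0,0],0.0918]]'; python3 d.py '(458.7,-316.5,360)'
```

```text
time: 1.82
tool_pos: [448.5, -203.3, 404.6]
tcp_rot: [3.141, -0.0, 2.904]
contact_force: [0.6, 0.1, 0.8]
grip_width: 91.6
t 1.8167 pos [ 448.5  -203.33  404.59] rot [ 3.1413e+00 -2.0000e-04  2.9045e+00] q [-0.581  0.283  1.61   0.     1.249 -1.915] F [0.59 0.06 0.84] w 91.64
(458.7,-316.5,360) tool shift m [-0.03651 -0.10762  0.04456]
level rotvec [ 0.0003 -0.0002 -0.    ]
```

```bash
python3 -m pendant '[[[-0.0365,-0.1075,0.0445],[0,0,0],0.0918],[[-0.0365,-0.1075,0.0445],[0,0,0],0.0918],[[-0.0365,-0.1075,0.0445],[0,0,0],0.0918],[[-0.0365,-0.1075,0.0445],[0,0,0],0.0918],[[-0.0365,-0.1075,0.0445],[0,0,0],0.0918]]'
python3 - <<'E'
from h import *
from plant import capture
c=capture('wrist');pickle.dump(c,open('pics/wrist1.pkl','wb'));cv2.imwrite('pics/wrist1.png',c['color'][:,:,::-1])
o,d=c['rvec'],c['tvec'];R=cv2.Rodrigues(np.array(o,float))[0]
for P in((458.7,-316.5,145),(458.7,-316.5,55)):
    p=R@np.array(P)+np.ravel(d);th=np.arctan2(np.hypot(*p[:2]),p[2]);e=p[:2]/np.hypot(*p[:2]);print(c['mtx'][:2,2]+c['mtx'][0,0]*th*e)
E
python3 d.py '(458.7,-316.5,274)'
```

```text
time: 2.23
tool_pos: [458.7, -315.9, 358.3]
tcp_rot: [3.14, -0.003, 2.902]
contact_force: [-0.1, 0.6, 0.5]
grip_width: 91.5
[281.38453788 239.66347693]
[281.81631222 199.97722036]
t 2.2833 pos [ 458.93 -314.66  359.32] rot [ 3.1402e+00 -1.8000e-03  2.9034e+00] q [-0.739  0.439  1.506  0.     1.2   -2.072] F [ 0.8  -0.17 -0.34] w 91.89
(458.7,-316.5,274) tool shift m [-0.00036 -0.00196  0.08531]
level rotvec [ 0.0014 -0.0018 -0.    ]
```

View pics/wrist1.png

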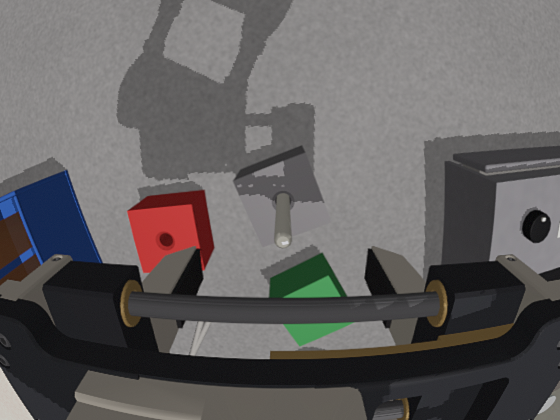

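The wrist view shows the rod top at about (283,241), within 2 px of the prediction and centred between the jaws. I'll descend and grip.

```bash
python3 -m pendant '[[[0,-0.001,0.03],[0,0,0],0.0918],[[0,-0.001,0.06],[0,0,0],0.0918],[[0,-0.001,0.08],[0,0,0],0.0918],[[0,-0.001,0.0855],[0,0,0],0.0918],[[0,-0.001,0.0855],[0,0,0],0.0918],[[0,-0.001,0.0855],[0,0,0],0.03],[[0,-0.001,0.0855],[0,0,0],0.005],[[0,-0.001,0.0855],[0,0,0],0.0],[[0,-0.001,0.0855],[0,0,0],0.0],[[0,-0.001,0.0855],[0,0,0],0.0]]'; python3 -m pendant '[[[0,0,0],[0,0,0],0.0],[[0,0,0],[0,0,0],0.0],[[0,0,0],[0,0,0],0.0],[[0,0,0],[0,0,0],0.0],[[0,0,0],[0,0,0],0.0],[[0,0,0],[0,0,0],0.0]]';python3 d.py
```

```text
time: 3.12
tool_pos: [459.1, -315.3, 275.5]
tcp_rot: [-3.141, 0.001, 2.905]
contact_force: [-0.5, 0.2, -0.2]
grip_width: 62.8
time: 3.62
tool_pos: [459.0, -315.3, 274.6]
tcp_rot: [3.141, -0.0, 2.905]
contact_force: [0.4, 0.1, 0.3]
grip_width: 22.8
t 3.6167 pos [ 458.98 -315.25  274.62] rot [ 3.1414e+00 -1.0000e-04  2.9048e+00] q [-0.74   0.533  1.608  0.     1.    -2.074] F [0.36 0.07 0.3 ] w 22.76
level rotvec [ 0.0001 -0.0001 -0.    ]
```

```bash
python3 -m pendant '[[[0,0,0],[0,0,0],0.0],[[0,0,0],[0,0,0],0.0],[[0,0,0],[0,0,0],0.0],[[0,0,0],[0,0,0],0.0],[[0,0,0],[0,0,0],0.0],[[0,0,0],[0,0,0],0.0]]';python3 d.py
```

```text
time: 4.12
tool_pos: [459.0, -315.2, 274.6]
tcp_rot: [3.141, -0.0, 2.905]
contact_force: [0.0, 0.7, -0.1]
grip_width: 11.2
t 4.1167 pos [ 458.97 -315.24  274.63] rot [ 3.1414 -0.      2.9048] q [-0.74   0.533  1.608  0.     1.    -2.074] F [ 0.02  0.69 -0.06] w 11.23
level rotvec [ 0.0002 -0.     -0.    ]
```

```bash
python3 -m pendant '[[[0,0,-0.03],[0,0,0],0.0],[[0,0,-0.06],[0,0,0],0.0],[[0,0,-0.1],[0,0,0],0.0],[[0,0,-0.135],[0,0,0],0.0],[[0,0,-0.135],[0,0,0],0.0]]';python3 d.py '(543,85.5,410)'
```

```text
time: 4.53
tool_pos: [459.6, -315.8, 417.3]
tcp_rot: [-3.135, 0.012, 2.905]
contact_force: [0.9, 0.0, 0.5]
grip_width: 11.2
t 4.5333 pos [ 459.64 -315.8   417.29] rot [-3.1352  0.0116  2.905 ] q [-0.739  0.39   1.417  0.     1.322 -2.074] F [0.88 0.05 0.5 ] w 11.2
(543,85.5,410) tool shift m [0.01311 0.4097  0.00452]
level rotvec [-0.0064  0.0116 -0.    ]
```

```bash
python3 -m pendant '[[[0.0005,0.02,0],[0,0,0],0.0],[[0.002,0.06,0],[0,0,0],0.0],[[0.003,0.1,0],[0,0,0],0.0],[[0.0045,0.14,0],[0,0,0],0.0],[[0.0055,0.18,0],[0,0,0],0.0],[[0.0065,0.22,0],[0,0,0],0.0],[[0.008,0.26,0],[0,0,0],0.0],[[0.009,0.3,0],[0,0,0],0.0],[[0.01,0.34,0],[0,0,0],0.0],[[0.0115,0.38,0],[0,0,0],0.0]]'; python3 -m pendant '[[[0.0005,0.018,0],[0,0,0],0.0],[[0.001,0.029,0],[0,0,0],0.0],[[0.001,0.029,0],[0,0,0],0.0],[[0.001,0.029,0],[0,0,0],0.0],[[0.001,0.029,0],[0,0,0],0.0],[[0.001,0.029,0],[0,0,0],0.0]]';python3 d.py '(543,85.5,410)'
python3 - <<'E'
from h import *
from plant import capture
ims=[]
for n,uv in(('top',(262,220)),('scene',(285,150))):
    c=capture(n);pickle.dump(c,open(f'pics/{n}1.pkl','wb'))
    u,v=uv;ims.append(cv2.resize(c['color'][v-37:v+38,u-25:u+25,::-1],(400,600),interpolation=cv2.INTER_CUBIC))
    print(n,proj(c,[(543,85,150),(543,85,280)]))
cv2.imwrite('pics/over1.png',np.hstack(ims))
E
```

```text
time: 5.37
tool_pos: [536.9, 58.8, 409.6]
tcp_rot: [3.142, 0.0, 2.905]
contact_force: [0.1, -0.3, -0.3]
grip_width: 11.4
time: 5.87
tool_pos: [542.7, 83.7, 409.7]
tcp_rot: [-3.141, 0.0, 2.903]
contact_force: [-0.2, 0.8, -0.5]
grip_width: 11.5
t 5.8667 pos [542.73  83.74 409.72] rot [-3.1413  0.      2.9028] q [ 0.014  0.383  1.449 -0.     1.31  -1.318] F [-0.22  0.81 -0.51] w 11.55
(543,85.5,410) tool shift m [ 0.00015  0.00178 -0.00028]
level rotvec [-0.0003  0.     -0.    ]
top [[262.1397012  216.88743166]
 [259.97571749 206.78712469]]
scene [[285.06803715 161.66229578]
 [284.85864382 130.15526093]]
```

View pics/over1.png

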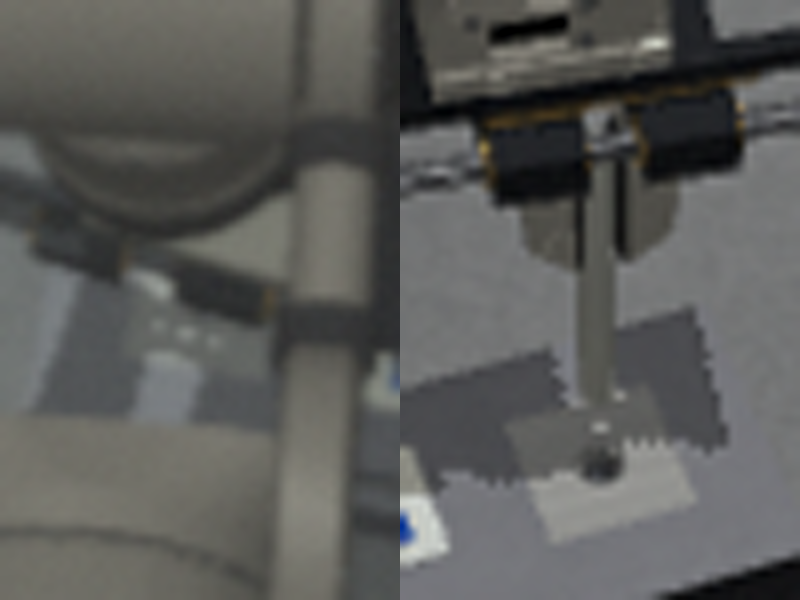

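The scene view shows the rod tip at about (284.5,162.5), some 1.5 mm to -y of the hole centre (285,170.7). The top view is blocked by the arm. I'll shift by about 1.5 mm, lower to about 8 mm above the plate and look again, where there is less parallax.

```bash
python3 -m pendant '[[[0,0.0015,0.012],[0,0,0],0.0],[[0,0.0015,0.024],[0,0,0],0.0],[[0,0.0015,0.032],[0,0,0],0.0],[[0,0.0015,0.032],[0,0,0],0.0],[[0,0.0015,0.032],[0,0,0],0.0],[[0,0.0015,0.032],[0,0,0],0.0]]';python3 d.py
python3 - <<'E'
from h import *
from plant import capture
ims=[]
for n in('wrist','scene'):
    c=capture(n);pickle.dump(c,open(f'pics/{n}2.pkl','wb'))
    if n=='scene':
        print(n,proj(c,[(543,85,118),(543,85,110)]));u,v=285,165
    else:
        R=cv2.Rodrigues(np.array(c['rvec'],float))[0]
        for P in((543,85,110),(543,85,118),(543,85,200)):
            p=R@np.array(P)+np.ravel(c['tvec']);th=np.arctan2(np.hypot(*p[:2]),p[2]);e=p[:2]/np.hypot(*p[:2]);q=c['mtx'][:2,2]+c['mtx'][0,0]*th*e;print(q)
            if P[2]==110:u,v=q.round().astype(int)
    print(u,v);k=(25,37)
    ims.append(cv2.resize(c['color'][v-37:v+38,u-25:u+25,::-1],(400,600),interpolation=cv2.INTER_CUBIC))
cv2.imwrite('pics/over2.png',np.hstack(ims))
E
```

```text
time: 6.47
tool_pos: [543.3, 86.5, 378.3]
tcp_rot: [3.141, 0.001, 2.904]
contact_force: [-0.6, -0.3, -1.4]
grip_width: 11.2
t 6.4667 pos [543.3   86.47 378.33] rot [3.1413e+00 9.0000e-04 2.9044e+00] q [ 0.018  0.409  1.497  0.     1.234 -1.315] F [-0.64 -0.25 -1.43] w 11.17
level rotvec [0.0003 0.0009 0.    ]
[281.00477276 211.04536137]
[280.93327008 214.33230418]
[279.87485348 263.87267766]
281 211
scene [[285.11432715 168.62746838]
 [285.1256099  170.32516296]]
285 165
```

View pics/over2.png

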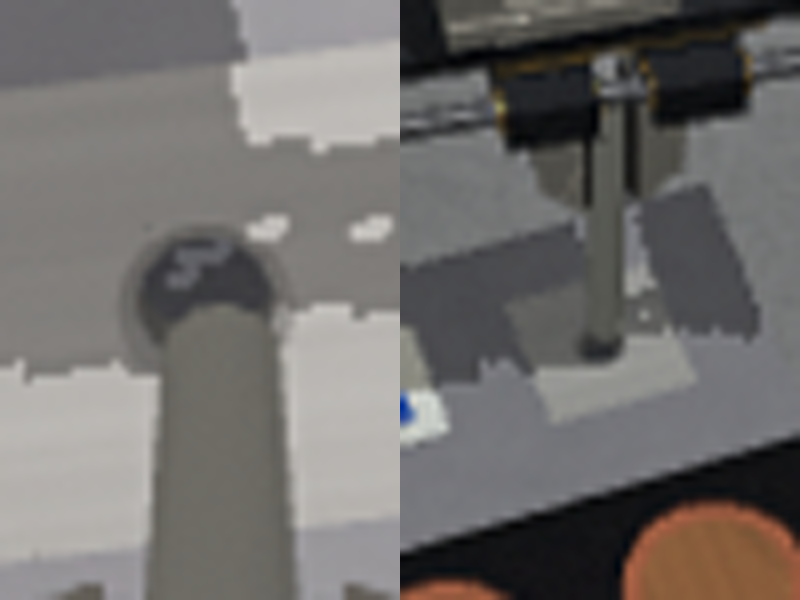

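In the wrist crop the rod tip sits about 1.4 mm to +y of the hole (axis x≈218 against 205) and perhaps 1 mm to +x. The scene crop agrees in y. I'll correct this and descend in small steps, watching the force.

```bash
python3 -m pendant '[[[0.0006,-0.0016,0],[0,0,0],0.0],[[0.0006,-0.0016,0.003],[0,0,0],0.0],[[0.0006,-0.0016,0.006],[0,0,0],0.0],[[0.0006,-0.0016,0.008],[0,0,0],0.0],[[0.0006,-0.0016,0.008],[0,0,0],0.0]]';python3 -m pendant '[[[0,0,0.001],[0,0,0],0.0],[[0,0,0.002],[0,0,0],0.0],[[0,0,0.003],[0,0,0],0.0],[[0,0,0.003],[0,0,0],0.0]]'
```

```text
time: 6.98
tool_pos: [542.0, 85.3, 369.0]
tcp_rot: [-3.141, -0.001, 2.905]
contact_force: [0.2, 0.5, -1.4]
grip_width: 11.8
time: 7.32
tool_pos: [542.1, 85.3, 366.5]
tcp_rot: [3.142, -0.0, 2.905]
contact_force: [-1.2, -0.5, -0.2]
grip_width: 11.4
```

```bash
python3 -m pendant '[[[0,0,0.001],[0,0,0],0.0],[[0,0,0.002],[0,0,0],0.0],[[0,0,0.003],[0,0,0],0.0],[[0,0,0.003],[0,0,0],0.0]]';python3 -m pendant '[[[0,0,0.001],[0,0,0],0.0],[[0,0,0.002],[0,0,0],0.0],[[0,0,0.003],[0,0,0],0.0],[[0,0,0.003],[0,0,0],0.0]]'; python3 d.py
```

```text
time: 7.65
tool_pos: [542.1, 85.3, 363.5]
tcp_rot: [-3.142, -0.0, 2.905]
contact_force: [0.2, 0.0, -0.7]
grip_width: 11.3
time: 7.98
tool_pos: [542.1, 85.3, 360.4]
tcp_rot: [-3.142, -0.0, 2.905]
contact_force: [-0.5, 0.1, -1.1]
grip_width: 11.0
t 7.9833 pos [542.1   85.3  360.45] rot [-3.1416e+00 -4.0000e-04  2.9048e+00] q [ 0.016  0.424  1.527  0.     1.192 -1.318] F [-0.52  0.09 -1.06] w 11.04
level rotvec [-0.     -0.0004  0.    ]
```

The tip is about 9 mm below the mouth with no side force, so it is in the hole. I'll feel on for the latch.

```bash
python3 -m pendant '[[[0,0,0.0015],[0,0,0],0.0],[[0,0,0.003],[0,0,0],0.0],[[0,0,0.004],[0,0,0],0.0],[[0,0,0.004],[0,0,0],0.0]]';python3 -m pendant '[[[0,0,0.001],[0,0,0],0.0],[[0,0,0.002],[0,0,0],0.0],[[0,0,0.003],[0,0,0],0.0],[[0,0,0.003],[0,0,0],0.0]]'
```

```text
time: 8.32
tool_pos: [542.1, 85.3, 356.4]
tcp_rot: [-3.142, -0.001, 2.905]
contact_force: [0.0, 0.2, -0.5]
grip_width: 11.4
time: 8.65
tool_pos: [542.1, 85.3, 353.5]
tcp_rot: [3.142, -0.0, 2.905]
contact_force: [0.5, 0.2, -0.1]
grip_width: 11.5
```

```bash
python3 -m pendant '[[[0,0,0.001],[0,0,0],0.0],[[0,0,0.002],[0,0,0],0.0],[[0,0,0.003],[0,0,0],0.0],[[0,0,0.003],[0,0,0],0.0]]'
```

```text
time: 8.98
tool_pos: [542.1, 85.3, 350.5]
tcp_rot: [-3.142, -0.0, 2.905]
contact_force: [-0.4, 0.2, -0.1]
grip_width: 11.3
```

```bash
python3 -m pendant '[[[0,0,0.001],[0,0,0],0.0],[[0,0,0.002],[0,0,0],0.0],[[0,0,0.003],[0,0,0],0.0],[[0,0,0.003],[0,0,0],0.0]]'
```

```text
time: 9.32
tool_pos: [542.2, 85.3, 348.3]
tcp_rot: [3.141, 0.001, 2.905]
contact_force: [-1.3, 0.8, 3.3]
grip_width: 11.6
```

```bash
python3 -m pendant '[[[0,0,0.001],[0,0,0],0.0],[[0,0,0.002],[0,0,0],0.0],[[0,0,0.003],[0,0,0],0.0],[[0,0,0.003],[0,0,0],0.0]]'
```

```text
time: 9.65
tool_pos: [542.2, 85.4, 345.6]
tcp_rot: [3.141, 0.001, 2.905]
contact_force: [-0.2, -0.7, 7.1]
grip_width: 11.0
```

Contact is at TCP z of about 348.5, and the force is now 7 N. I'll press on gently.

```bash
python3 -m pendant '[[[0,0,0.001],[0,0,0],0.0],[[0,0,0.002],[0,0,0],0.0],[[0,0,0.002],[0,0,0],0.0]]'
```

```text
time: 9.9
tool_pos: [542.2, 85.4, 343.8]
tcp_rot: [3.141, 0.002, 2.905]
contact_force: [-1.2, 0.4, 9.3]
grip_width: 11.5
```

```bash
python3 -m pendant '[[[0,0,0.001],[0,0,0],0.0],[[0,0,0.001],[0,0,0],0.0],[[0,0,0.001],[0,0,0],0.0]]'
python3 - <<'E'
from h import *
from plant import capture
a=ld('top0')['color'].astype(int);c=capture('top')['color'].astype(int)
d=abs(a-c).sum(2)[232:275,235:350]>40;print(d.sum(1))
E
```

```text
time: 10.15
tool_pos: [542.3, 85.4, 343.0]
tcp_rot: [3.141, 0.002, 2.905]
contact_force: [-2.6, -0.1, 8.9]
grip_width: 11.8
[59 59 50 45 42 47 48 49 55 59 50 48 54 53 43 39 43 47 49 47 44 53 55 56
 54 64 69 70 70 76 79 77 84 80 77 80 80 80 75 70 63 59 59]
```

```bash
python3 -m pendant '[[[0,0,0.001],[0,0,0],0.0],[[0,0,0.001],[0,0,0],0.0],[[0,0,0.001],[0,0,0],0.0]]'
python3 - <<'E'
from h import *
from plant import capture
c=capture('wrist');pickle.dump(c,open('pics/wrist3.pkl','wb'));cv2.imwrite('pics/wrist3.png',c['color'][:,:,::-1])
E
```

```text
time: 10.45
tool_pos: [542.3, 85.4, 342.1]
tcp_rot: [3.141, 0.002, 2.905]
contact_force: [-1.8, 0.4, 9.8]
grip_width: 11.7
```

View pics/wrist3.png

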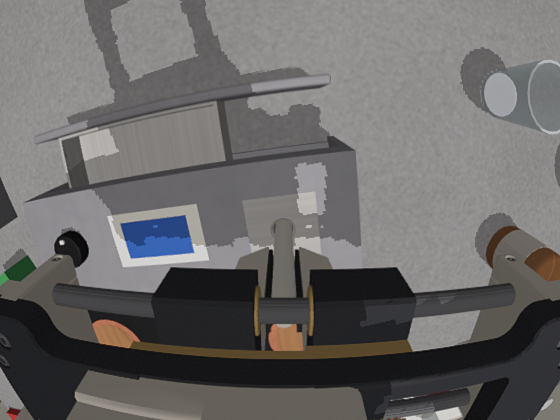

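The wrist view shows the drawer sprung out, its front edge at about (35,138) to (330,80), well clear of the unit. Pressing is done, so I'll withdraw straight up.

```bash
python3 -m pendant '[[[0,0,-0.006],[0,0,0],0.0],[[0,0,-0.015],[0,0,0],0.0],[[0,0,-0.03],[0,0,0],0.0],[[0,0,-0.05],[0,0,0],0.0],[[0,0,-0.064],[0,0,0],0.0],[[0,0,-0.069],[0,0,0],0.0],[[0,0,-0.069],[0,0,0],0.0],[[0,0,-0.069],[0,0,0],0.0]]';python3 d.py '(459,-315.3,410)'
```

```text
time: 11.17
tool_pos: [542.0, 85.3, 409.1]
tcp_rot: [-3.142, -0.001, 2.905]
contact_force: [-0.0, -0.9, -0.4]
grip_width: 11.6
t 11.1667 pos [541.99  85.27 409.12] rot [-3.1415e+00 -7.0000e-04  2.9047e+00] q [ 0.016  0.382  1.451  0.     1.309 -1.318] F [-0.   -0.91 -0.35] w 11.56
(459,-315.3,410) tool shift m [-0.01332 -0.40886 -0.00085]
level rotvec [-0.0001 -0.0007  0.    ]
```

```bash
python3 -m pendant '[[[-0.0005,-0.02,0],[0,0,0],0.0],[[-0.002,-0.06,0],[0,0,0],0.0],[[-0.003,-0.1,0],[0,0,0],0.0],[[-0.0045,-0.14,0],[0,0,0],0.0],[[-0.0055,-0.18,0],[0,0,0],0.0],[[-0.007,-0.22,0],[0,0,0],0.0],[[-0.0085,-0.26,0],[0,0,0],0.0],[[-0.0095,-0.3,0],[0,0,0],0.0],[[-0.011,-0.34,0],[0,0,0],0.0],[[-0.012,-0.38,0],[0,0,0],0.0]]'; python3 -m pendant '[[[-0.0005,-0.018,0],[0,0,0],0.0],[[-0.001,-0.0293,0],[0,0,0],0.0],[[-0.001,-0.0293,0],[0,0,0],0.0],[[-0.001,-0.0293,0],[0,0,0],0.0],[[-0.001,-0.0293,0.0],[0,0,0],0.0],[[-0.001,-0.0293,0.03],[0,0,0],0.0],[[-0.001,-0.0293,0.06],[0,0,0],0.0],[[-0.001,-0.0293,0.08],[0,0,0],0.0],[[-0.001,-0.0293,0.08],[0,0,0],0.0],[[-0.001,-0.0293,0.08],[0,0,0],0.0]]';python3 d.py '(458.6,-315.6,330)'
python3 - <<'E'
from h import *
from plant import capture
ims=[]
for n in('wrist','scene'):
    c=capture(n);pickle.dump(c,open(f'pics/{n}4.pkl','wb'))
    if n=='scene': u,v=proj(c,[(459,-316,60)])[0].round().astype(int)
    else: u,v=282,215
    ims.append(cv2.resize(c['color'][v-37:v+38,u-25:u+25,::-1],(400,600),interpolation=cv2.INTER_CUBIC))
cv2.imwrite('pics/over4.png',np.hstack(ims))
E
```

```text
time: 12.0
tool_pos: [463.7, -288.7, 408.3]
tcp_rot: [3.14, -0.002, 2.905]
contact_force: [-0.2, -0.1, -0.4]
grip_width: 11.4
time: 12.83
tool_pos: [459.3, -314.3, 329.5]
tcp_rot: [3.14, -0.002, 2.907]
contact_force: [0.8, -0.7, 0.1]
grip_width: 11.7
t 12.8333 pos [ 459.27 -314.29  329.49] rot [ 3.1404e+00 -1.5000e-03  2.9067e+00] q [-0.738  0.469  1.546  0.     1.129 -2.074] F [ 0.85 -0.71  0.12] w 11.65
(458.6,-315.6,330) tool shift m [ 0.00034 -0.00143 -0.00051]
level rotvec [ 0.0012 -0.0015 -0.    ]
```

View pics/over4.png

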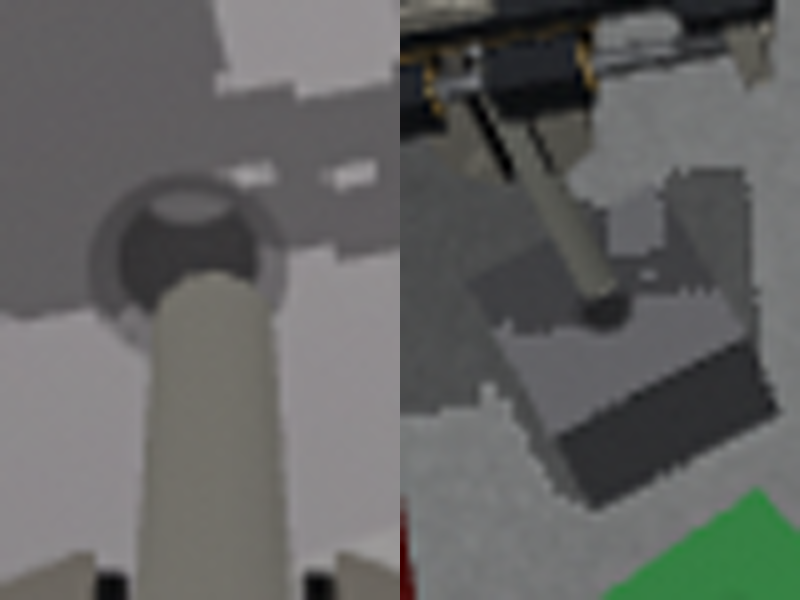

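The wrist crop shows the tip slightly to +y of the stand hole centre (x≈212 against 188). Part of that is arm settling. I'll shift about 0.8 mm and lower in steps.

```bash
python3 -m pendant '[[[0,-0.0008,0],[0,0,0],0.0],[[0,-0.0008,0.0],[0,0,0],0.0],[[0,-0.0008,0.006],[0,0,0],0.0],[[0,-0.0008,0.012],[0,0,0],0.0],[[0,-0.0008,0.016],[0,0,0],0.0],[[0,-0.0008,0.02],[0,0,0],0.0],[[0,-0.0008,0.02],[0,0,0],0.0]]';python3 d.py; python3 -m pendant '[[[0,0,0.003],[0,0,0],0.0],[[0,0,0.006],[0,0,0],0.0],[[0,0,0.008],[0,0,0],0.0],[[0,0,0.008],[0,0,0],0.0]]'
```

```text
time: 13.52
tool_pos: [458.3, -316.3, 308.4]
tcp_rot: [3.14, -0.002, 2.905]
contact_force: [0.2, -0.6, -0.9]
grip_width: 11.2
t 13.5167 pos [ 458.33 -316.27  308.41] rot [ 3.1404e+00 -1.9000e-03  2.9047e+00] q [-0.742  0.493  1.571  0.     1.081 -2.076] F [ 0.23 -0.56 -0.93] w 11.16
level rotvec [ 0.0012 -0.0019 -0.    ]
time: 13.85
tool_pos: [458.5, -316.3, 301.2]
tcp_rot: [3.141, -0.001, 2.905]
contact_force: [-0.2, -0.1, -0.6]
grip_width: 11.3
```

In the hole with no side force (tip about 42 mm up). I'll continue down.

```bash
python3 -m pendant '[[[0,0,0.005],[0,0,0],0.0],[[0,0,0.01],[0,0,0],0.0],[[0,0,0.015],[0,0,0],0.0],[[0,0,0.018],[0,0,0],0.0],[[0,0,0.018],[0,0,0],0.0],[[0,0,0.018],[0,0,0],0.0]]'; python3 -m pendant '[[[0,0,0.002],[0,0,0],0.0],[[0,0,0.004],[0,0,0],0.0],[[0,0,0.004],[0,0,0],0.0],[[0,0,0.004],[0,0,0],0.0]]'
```

```text
time: 14.35
tool_pos: [458.6, -316.4, 283.4]
tcp_rot: [3.141, -0.001, 2.905]
contact_force: [0.1, -0.9, -0.0]
grip_width: 11.3
time: 14.68
tool_pos: [458.6, -316.4, 279.6]
tcp_rot: [3.141, -0.0, 2.905]
contact_force: [0.8, -0.1, -0.5]
grip_width: 11.7
```

```bash
python3 -m pendant '[[[0,0,0.001],[0,0,0],0.0],[[0,0,0.002],[0,0,0],0.0],[[0,0,0.002],[0,0,0],0.0],[[0,0,0.002],[0,0,0],0.0]]'
```

```text
time: 15.02
tool_pos: [458.6, -316.4, 277.6]
tcp_rot: [3.141, -0.0, 2.905]
contact_force: [0.4, 0.1, -0.9]
grip_width: 11.4
```

```bash
python3 -m pendant '[[[0,0,0.001],[0,0,0],0.0],[[0,0,0.002],[0,0,0],0.0],[[0,0,0.002],[0,0,0],0.0],[[0,0,0.002],[0,0,0],0.0]]'
```

```text
time: 15.35
tool_pos: [458.6, -316.4, 275.6]
tcp_rot: [3.141, -0.0, 2.905]
contact_force: [0.5, 0.0, 0.2]
grip_width: 11.3
```

```bash
python3 -m pendant '[[[0,0,0.001],[0,0,0],0.0],[[0,0,0.0015],[0,0,0],0.0],[[0,0,0.0015],[0,0,0],0.0],[[0,0,0.0015],[0,0,0],0.0]]'
```

```text
time: 15.68
tool_pos: [458.7, -316.5, 274.6]
tcp_rot: [-3.141, 0.001, 2.905]
contact_force: [-0.4, -0.2, 4.2]
grip_width: 11.5
```

The rod is on the floor of the hole (4 N, same height as when gripped). I'll release and lift.

```bash
python3 -m pendant '[[[0,0,0],[0,0,0],0.05],[[0,0,0],[0,0,0],0.05],[[0,0,0],[0,0,0],0.05],[[0,0,0],[0,0,0],0.05],[[0,0,0],[0,0,0],0.05],[[0,0,0],[0,0,0],0.05],[[0,0,0],[0,0,0],0.05],[[0,0,0],[0,0,0],0.05]]'; python3 d.py
```

```text
time: 16.35
tool_pos: [458.6, -316.4, 274.2]
tcp_rot: [3.142, -0.0, 2.905]
contact_force: [0.0, -0.8, -0.9]
grip_width: 50.0
t 16.35 pos [ 458.56 -316.41  274.16] rot [ 3.1415 -0.      2.9048] q [-0.742  0.534  1.608  0.     1.    -2.076] F [ 0.01 -0.79 -0.85] w 49.97
level rotvec [ 0.0001 -0.     -0.    ]
```

```bash
python3 -m pendant '[[[0,0,-0.01],[0,0,0],0.05],[[0,0,-0.03],[0,0,0],0.05],[[0,0,-0.07],[0,0,0],0.05],[[0,0,-0.11],[0,0,0],0.05],[[0,0,-0.15],[0,0,0],0.05],[[0,0,-0.15],[0,0,0],0.05]]'; python3 -m pendant '[[[0.018,0.035,0],[0,0,0],0.05],[[0.035,0.07,0],[0,0,0],0.05],[[0.052,0.105,0],[0,0,0],0.05],[[0.07,0.14,0],[0,0,0],0.05],[[0.09,0.18,0],[0,0,0],0.05],[[0.105,0.21,0],[0,0,0],0.05],[[0.117,0.229,0],[0,0,0],0.05],[[0.117,0.229,0],[0,0,0],0.05],[[0.117,0.229,0],[0,0,0],0.05],[[0.117,0.229,0],[0,0,0],0.05]]'
python3 - <<'E'
from h import *
from plant import capture
t,s=capture('top'),capture('scene')
cv2.imwrite('pics/final.png',cv2.resize(np.hstack([t['color'][80:320,120:480,::-1],s['color'][80:320,60:440,::-1]]),(800,260)))
try:
    r1,m1=blob(t,(410,259),4,150,0);r2,m2=blob(s,(126,195),4,150,0)
    print(r1,m1,r2,m2,tri(t,r1,s,r2),onz(t,r1,145),onz(s,r2,145))
except Exception as e:print(e)
E
```

```text
time: 16.85
tool_pos: [459.1, -316.8, 433.6]
tcp_rot: [-3.134, 0.014, 2.905]
contact_force: [0.8, -0.6, 0.2]
grip_width: 49.8
time: 17.68
tool_pos: [398.8, -66.7, 424.7]
tcp_rot: [-3.141, 0.001, 2.905]
contact_force: [0.6, -0.9, -0.1]
grip_width: 50.1
[410.26506024 258.21686747] 7 [125.10174419 195.02034884] 9 (array([ 459.50589695, -317.3158133 ,  143.08031357]), np.float64(1.7925679937130927)) [ 459.39759538 -315.96695663  145.        ] [ 460.56411501 -318.05115628  145.        ]
```

View pics/final.png

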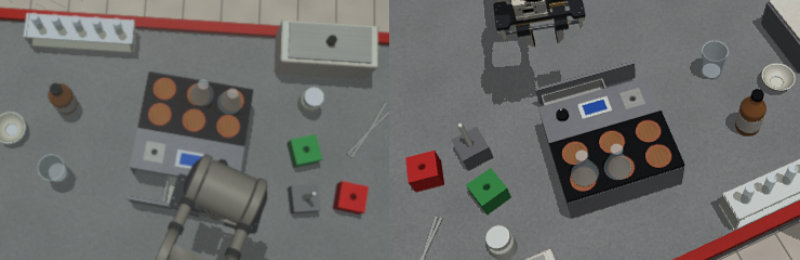

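The rod stands upright in the stand, with its top measured at 143 mm (144 at the start). The drawer is out and everything else is in place. I'll hand the job in.

```bash
python3 -c "from plant import close_job;print(close_job())"
```

```text
the job is handed in; nothing more can be done
None
```

The drip drawer is released and standing open, and the white rod is back upright in its stand. I handed the job in at about 18 s of the 56 s allowed.

- **Latch:** I met it about 21 mm below the mouth of the hole. It gave after roughly 6 mm of travel, and the highest force I read at the end of any move was 9.8 N. Forces within a move were not read.
- **Drawer:** The wrist camera showed it sprung out right after the latch gave, and the last pictures still show it out.
- **Rod:** It touched the floor of the stand's hole at the same arm height as when I first gripped it (4.2 N), so it had not slipped. After I let go, its top measured 143.1 mm high. It measured 143.8 mm at the start and should be 145 mm, so it is fully down.
- **Surroundings:** The flasks, beaker, bottle, jar and dish look untouched in the last pictures. I judged these by eye and did not measure them. The gripper is clear of everything.
- **Disagreements:** The two fixed cameras disagreed by about 2 mm throughout, and the arm blocked the top view over the hole. I used the wrist and scene views there, and the rod went in without side force.

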